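# Set the odd option lever with the stylus

### The job

On the valuer's desk, one of the six small white levers on the scale's option switch box leans the opposite way to the other five. Take the stylus from its forked stand and use it, not your fingers, to push that lever fully over so that all six lean the same way, leaving the other five as they are. Then hang the stylus back by its collar in the stand's fork, upright behind the small lips, and disturb nothing else on the desk.

Things in the scene. Friction and masses are not known exactly. Their poses are not given: they have to be found in the camera images.
- bank: Grey plastic option switch box fixed to the desk, 85 x 165 x 45 mm high. Origin: centre of its underside. Its y axis runs along the row of six levers, its x axis across the row (x points away from the robot at yaw 0; its yaw stays within 0.5 rad). The row is on the middle of the flat top face; each lever swings in the bank's x direction.
- stylus: The setting stylus, 148 mm long, 45 g, round all over. Origin: centre of the underside of its steel collar (22 mm diameter, 8 mm thick); z runs up along it. Below the origin is a steel shaft, 8 mm diameter, 90 mm long, its last 18 mm tapering to a 5 mm flat tip at z = -90 mm. Above the collar is a black round grip, 14 mm diameter, from z = 8 to z = 58 mm. It starts hanging upright by its collar in the stand's fork, and turns freely there.
- stand: Fixed stand: dark base 95 x 85 x 12 mm, a post at its +x side and, 120 mm above the desk, a flat aluminium fork 34 mm wide pointing to the stand's -x, 8 mm thick, with a 13 mm wide slot open to -x. A 3 mm high lip crosses each prong's end, 21.5 mm from the origin to -x. Nothing stands higher than 123 mm. Origin: centre of the base's underside. Its yaw stays within 0.5 rad.
- seat (a point): Where the stylus hangs: on the stand's fork, at (-4, 0, 120) mm in the stand's frame, the place of the stylus's origin when home. The slot runs from 9 mm behind it (+x) to its open end 19 mm in front (-x).
- lever_a (a joint): Angle of the lever that is set against the other five: a white plastic blade 5 mm thick, 12 mm wide (along the row), 22 mm tall above its pivot, 20 mm from lever to lever. 0 = upright, +0.4 rad = leaning fully to the bank's +x (away from the robot), -0.4 rad = fully to -x (hard stops at both ends). It stays where it is left; a sideways push of about 1 N near its top moves it. The letters do not tell the order in the row: it is mixed each time.
- lever_a_pivot (a point): Pivot of lever_a: on its hinge axis in the middle of its width, at the bank's top face, 45 mm above the desk. It turns with the lever.
- lever_b (a joint): Angle of one of the five levers that agree: a white plastic blade 5 mm thick, 12 mm wide (along the row), 22 mm tall above its pivot, 20 mm from lever to lever. 0 = upright, +0.4 rad = leaning fully to the bank's +x (away from the robot), -0.4 rad = fully to -x (hard stops at both ends). It stays where it is left; a sideways push of about 1 N near its top moves it. The letters do not tell the order in the row: it is mixed each time.
- lever_b_pivot (a point): Pivot of lever_b: on its hinge axis in the middle of its width, at the bank's top face, 45 mm above the desk. It turns with the lever.
- lever_c (a joint): Angle of one of the five levers that agree: a white plastic blade 5 mm thick, 12 mm wide (along the row), 22 mm tall above its pivot, 20 mm from lever to lever. 0 = upright, +0.4 rad = leaning fully to the bank's +x (away from the robot), -0.4 rad = fully to -x (hard stops at both ends). It stays where it is left; a sideways push of about 1 N near its top moves it. The letters do not tell the order in the row: it is mixed each time.
- lever_c_pivot (a point): Pivot of lever_c: on its hinge axis in the middle of its width, at the bank's top face, 45 mm above the desk. It turns with the lever.
- lever_d (a joint): Angle of one of the five levers that agree: a white plastic blade 5 mm thick, 12 mm wide (along the row), 22 mm tall above its pivot, 20 mm from lever to lever. 0 = upright, +0.4 rad = leaning fully to the bank's +x (away from the robot), -0.4 rad = fully to -x (hard stops at both ends). It stays where it is left; a sideways push of about 1 N near its top moves it. The letters do not tell the order in the row: it is mixed each time.
- lever_d_pivot (a point): Pivot of lever_d: on its hinge axis in the middle of its width, at the bank's top face, 45 mm above the desk. It turns with the lever.
- lever_e (a joint): Angle of one of the five levers that agree: a white plastic blade 5 mm thick, 12 mm wide (along the row), 22 mm tall above its pivot, 20 mm from lever to lever. 0 = upright, +0.4 rad = leaning fully to the bank's +x (away from the robot), -0.4 rad = fully to -x (hard stops at both ends). It stays where it is left; a sideways push of about 1 N near its top moves it. The letters do not tell the order in the row: it is mixed each time.
- lever_e_pivot (a point): Pivot of lever_e: on its hinge axis in the middle of its width, at the bank's top face, 45 mm above the desk. It turns with the lever.
- lever_f (a joint): Angle of one of the five levers that agree: a white plastic blade 5 mm thick, 12 mm wide (along the row), 22 mm tall above its pivot, 20 mm from lever to lever. 0 = upright, +0.4 rad = leaning fully to the bank's +x (away from the robot), -0.4 rad = fully to -x (hard stops at both ends). It stays where it is left; a sideways push of about 1 N near its top moves it. The letters do not tell the order in the row: it is mixed each time.
- lever_f_pivot (a point): Pivot of lever_f: on its hinge axis in the middle of its width, at the bank's top face, 45 mm above the desk. It turns with the lever.
- loupe: Bystander: metal folding loupe, 38 mm round head with a 75 mm handle to its -x, 12 mm high. Origin under the head.
- coin: Bystander: coin in a clear capsule, 38 mm diameter, 6 mm high. Origin: centre of its underside.
- bar: Bystander: small metal bar 50 x 29 x 9 mm. Origin: centre of its underside.
- caliper: Bystander: calliper lying flat, 200 mm long along its y, jaws to its -x, 13 mm high. Origin under the beam's middle.
- calculator: Bystander: black calculator 120 x 75 x 14 mm. Origin: centre of its underside.
Not all that is in view belongs to the job. Leave any red or turquoise look-alike of the stylus alone.

How it is judged:
By the outcome, as a careful person would: the job done as asked, in the order asked, and still so for the second after the job is handed in, with the robot touching nothing.
It also fails if it takes over 45 s, if anything falls off the work surface, if the arm or the gripper's body presses on something with over 40 N, if the wrist force passes 120 N, or if a joint passes its speed limit or range.

### The arm

A 6-joint arm with a two-finger parallel gripper is mounted at the origin on the work surface. World frame = base frame: x ahead of the robot, y to its left, z up, the work surface at z = 0. Lengths are in m, angles in rad, forces in N, time in s.
With the tool pointing down it reaches from about 0.375 to 0.975 m from the base axis. Payload 3.8 kg.
Tool frame: the origin (TCP) lies midway between the tips of the shut fingers; the grasp point (between the pads) lies 19 mm behind it; z points along the fingers, y is the line along which they close (so a half turn about z gives the same grasp; the last joint's range is limited). The gripper opens to 88 mm and grips with 3 to 60 N. Pads are 18 mm wide; open, the fingers measure 123 mm over their backs; the gripper's body (75 mm by 187 mm) begins 45 mm behind the grasp point.
Start: joints at [-1.274, 0.264, 1.604, -0, 1.274, -0.037], TCP at [0.221, -0.638, 0.239] pointing down, gripper open.
Joint ranges: [-2.63, 2.63], [-0.94, 2.18], [0.31, 2.57], [-1.31, 4.45], [0, 2.66], [-2.55, 2.55]. Speed limits (rad/s): [2.57, 2.57, 3.14, 3.14, 3.14, 3.14].

### API

Orientations are given as a rotation vector (axis times angle).
In Python, from cell import manip, inverse_kinematics, cams, order gives the robot as it stands. Calls block until the motion is done:
- manip.move_pose(position, orientation): joint-space move of the TCP to a pose.
- manip.move_linear(position, rate=0.15, rot=None): straight line of the TCP; rot=None keeps the orientation; rate is the mean speed in m/s.
- manip.set_joints(angles): joint-space move.
- manip.set_gripper(opening, force=None): finger opening in m; force is the grip in N (None keeps the last); returns when the fingers have stopped.
- manip.dwell(seconds).
- inverse_kinematics(position, orientation): joint angles nearest the present ones, or None.
- manip.state(): the state.
- cams.capture(name): name is "side" or "top"; returns a dict with "image" (400x640x3 uint8, blue, green, red), "z_map" (400x640 float32, m along the optical axis (not along the pixel's ray), 0 where there is no reading), "intrinsics" (3x3 intrinsics, pixels), "position" and "orientation" of the camera in the world. Camera axes: x right, y down, z forward; pixel columns grow to the right and rows downward; lengths in m; the calibration is good to about 2 mm. A picture is of the moment at which its call begins.
A pose or a line that the arm cannot do raises manip.IKError and nothing moves.
- order.close_job(): hands the job in; it is judged then, once.
The state is a dict: "clock": time; "joint_pos": joint angles; "joint_velocities": joint speeds; "tau": joint torques, N m; "tool_pos": TCP position; "tcp_rot": TCP orientation; "contact_force": force on the tool from outside, world axes, zero at the start; "moment": the same for the moment, N m; "gripper_width": finger opening in m; "grasp_force": force on a finger pad.
Only numpy, scipy, OpenCV 4.12 (cv2) and the standard library are available. Lean on these libraries where they do the work, as an engineer would, in place of code of your own. Each camera call takes 0.05 s, during which the arm holds its last target. There are 200 camera calls.

## Working session

There is one attempt and no reset: what is moved stays moved. The work goes in short steps, each a Python script; the robot and the scene stay as the last script left them, time stands still between calls to the robot, and variables do not carry over. Pictures are saved under pics/ and viewed, at most 10 in all, crops included, and the job is handed in when it is done.

```bash
ls; mkdir -p pics; python3 - <<'E'
from cell import manip,cams
import cv2,numpy as np
for n in("side","top"):
    c=cams.capture(n);cv2.imwrite(f"pics/{n}0.png",c["image"]);np.savez(f"{n}0.npz",**c)
    print(n,c["intrinsics"].tolist(),c["position"],c["orientation"])
s=manip.state();print(s)
E
```

```text
pics
side [[413.4673640854882, 0.0, 317.11386511167933], [0.0, 413.4673640854882, 203.42961495093877], [0.0, 0.0, 1.0]] [0.14932662 0.54078829 0.93834076] [-0.94530176  2.61108621 -0.90087478]
top [[463.4976903456263, 0.0, 318.85313763043524], [0.0, 463.4976903456263, 188.63973627500897], [0.0, 0.0, 1.0]] [0.34866987 0.04061182 1.50586324] [-2.14792359  2.13523604 -0.17921087]
{'clock': 0.1, 'joint_pos': array([-1.27388664e+00,  2.64629347e-01,  1.60523873e+00,  3.56821866e-05,
        1.27372089e+00, -3.68947195e-02]), 'joint_velocities': array([-0.00119386, -0.00315372, -0.00292851, -0.00100071,  0.0009645 ,
        0.0001072 ]), 'tau': array([ 1.00729500e-03, -5.03622043e+01, -3.58070076e+01,  7.31664570e-02,
        2.33715051e-02, -6.06189360e-05]), 'tool_pos': array([ 0.22097902, -0.63711501,  0.23754449]), 'tcp_rot': array([-3.09598388e+00, -5.21561952e-01,  3.53181074e-04]), 'contact_force': array([ 0.23815044,  0.43941466, -0.3176139 ]), 'moment': array([ 0.01862338, -0.0096691 , -0.00593733]), 'grasp_force': 0.0, 'gripper_width': 0.08863498245816717}
```

View pics/side0.png

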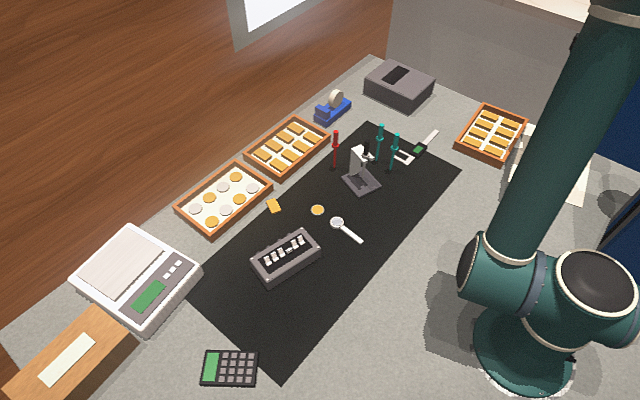

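View pics/top0.png

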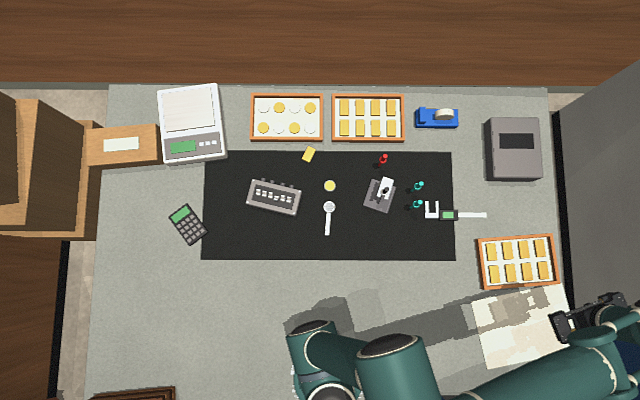

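The views show the bank at top (273,196) / side (286,257), and the stand with the black-gripped stylus at top (382,190) / side (362,165). A red look-alike is at top (383,158) and turquoise ones at (419,186) and (417,203). I'll zoom in next.

```bash
cat > h.py <<'E'
import numpy as np,cv2
from scipy.spatial.transform import Rotation as R
def ray(c,u,v):
    K=c["intrinsics"];d=R.from_rotvec(c["orientation"]).as_matrix()@np.linalg.solve(K,[u,v,1.]);return c["position"],d
def onz(c,u,v,z):
    p,d=ray(c,u,v);return p+d*(z-p[2])/d[2]
def two(c1,a,c2,b):
    p,d=ray(c1,*a);q,e=ray(c2,*b)
    s=np.linalg.lstsq(np.c_[d,-e],q-p,rcond=None)[0];A=p+d*s[0];B=q+e*s[1];return (A+B)/2,np.linalg.norm(A-B)
def proj(c,P):
    x=c["intrinsics"]@(R.from_rotvec(c["orientation"]).as_matrix().T@(np.asarray(P)-c["position"]));return x[:2]/x[2]
def crop(c,x,y,w,h,W,H):
    return cv2.resize(c["image"][y:y+h,x:x+w],(W,H),interpolation=cv2.INTER_CUBIC)
def load(n): return dict(np.load(n))
E
python3 - <<'E'
from h import *
s=load("side0.npz");t=load("top0.npz")
a=np.hstack([crop(t,240,170,67,50,400,300),crop(t,355,165,67,50,400,300)])
b=np.hstack([crop(s,243,222,80,60,400,300),crop(s,322,132,80,60,400,300)])
cv2.imwrite("pics/z.png",np.vstack([a,b]))
E
```

```text
(no output)
```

View pics/z.png

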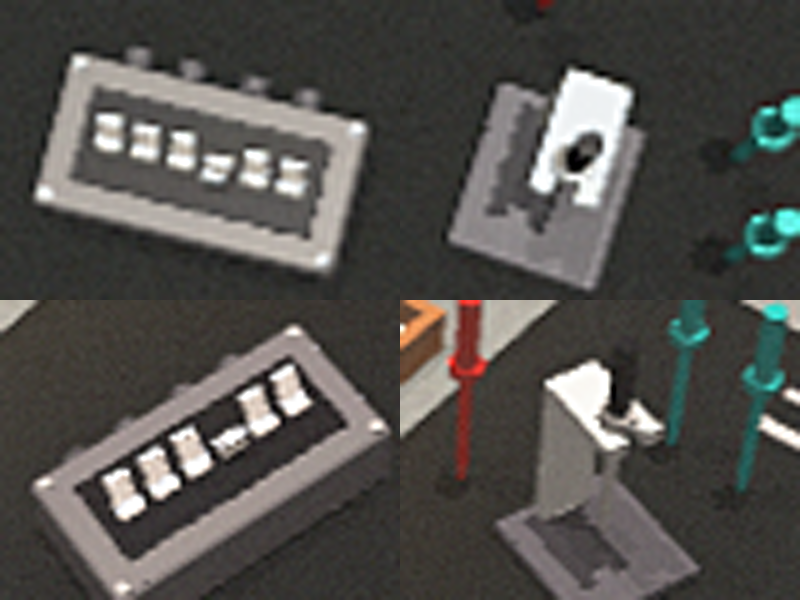

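The odd lever is 4th from the left (+y) in the top view, at crop (217,165). It looks foreshortened, so it leans to -x while the others lean to +x, and it has to be pushed to +x. The bank's screw corners are at top crop (80,62), (358,128), (45,193), (322,260), and the grip top is at about (590,142).

```bash
python3 - <<'E'
from h import *
s=load("side0.npz");t=load("top0.npz")
T=lambda x,y,x0,y0:((x+.5)*67/400-.5+x0,(y+.5)/6-.5+y0)
S=lambda x,y,x0,y0:((x+.5)/5-.5+x0,(y+.5)/5-.5+y0)
tb=[T(*p,240,170) for p in[(80,62),(358,128),(322,260),(45,193)]]
sb=[S(x,y-300,243,222) for x,y in[(43,484),(292,333),(378,427),(123,590)]]
for c,q in((t,tb),(s,sb)):
    P=np.array([onz(c,*p,.045) for p in q])[:,:2];e=P[0]+P[3]-P[1]-P[2]
    print("bank",P.mean(0).round(4),"yaw",np.arctan2(-e[0],e[1]).round(3),np.linalg.norm(P[0]-P[1]).round(4),np.linalg.norm(P[1]-P[2]).round(4))
# stand base quad, z=.012 (top)
q=[T(x-400,y,355,165) for x,y in[(503,83),(645,135),(592,290),(450,240)]]
P=np.array([onz(t,*p,.012) for p in q])[:,:2];e=P[0]+P[3]-P[1]-P[2]
print("stand",P.mean(0).round(4),"yaw",np.arctan2(-e[0],e[1]).round(3),[np.linalg.norm(P[i]-P[i-1]).round(3) for i in range(4)])
th=np.arctan2(-e[0],e[1]);print("seat",P.mean(0)-.004*np.array([np.cos(th),np.sin(th)]))
# black grip: dark pixels above 0.125 by depth
for n,c,(x0,y0,x1,y1) in(("t",t,(370,170,400,205)),("s",s,(345,130,385,175))):
    v,u=np.mgrid[y0:y1,x0:x1];z=c["z_map"][y0:y1,x0:x1];K=c["intrinsics"]
    d=np.stack([(u-K[0,2])/K[0,0]*z,(v-K[1,2])/K[1,1]*z,z],-1)@R.from_rotvec(c["orientation"]).as_matrix().T+c["position"]
    g=c["image"][y0:y1,x0:x1].max(-1);ok=z>0
    for nm,m in(("grip",ok&(g<90)&(d[...,2]>.132)&(d[...,2]<.19)),("fork",ok&(g>150)&(d[...,2]>.112)&(d[...,2]<.127)),("griptop",ok&(d[...,2]>.172))):
        p=d[m]; print(n,nm,len(p),p.mean(0).round(4) if len(p) else"",p.max(0).round(3) if len(p) else"",p.min(0).round(3) if len(p) else"")
E
```

```text
bank [0.5582 0.1754] yaw -0.229 0.1533 0.0729
bank [0.5584 0.1755] yaw -0.233 0.1519 0.0733
stand [ 0.5673 -0.1669] yaw -0.342 [np.float64(0.092), np.float64(0.082), np.float64(0.09), np.float64(0.081)]
seat [ 0.56351503 -0.16557741]
t grip 20 [ 0.5612 -0.1625  0.1652] [ 0.566 -0.158  0.181] [ 0.557 -0.17   0.136]
t fork 172 [ 0.5806 -0.1689  0.1208] [ 0.609 -0.145  0.127] [ 0.542 -0.192  0.112]
t griptop 18 [ 0.5636 -0.164   0.1777] [ 0.569 -0.158  0.182] [ 0.558 -0.17   0.173]
s grip 76 [ 0.5625 -0.1631  0.1598] [ 0.581 -0.157  0.181] [ 0.557 -0.269  0.132]
s fork 137 [ 0.5822 -0.1682  0.1205] [ 0.612 -0.144  0.126] [ 0.542 -0.194  0.116]
s griptop 22 [ 0.5636 -0.1639  0.1774] [ 0.57  -0.157  0.181] [ 0.558 -0.171  0.172]
```

```bash
python3 - <<'E'
from h import *
from cell import manip,cams,inverse_kinematics as ik
t=load("top0.npz")
z=t["z_map"];v,u=np.mgrid[0:400,0:640];K=t["intrinsics"]
d=np.stack([(u-K[0,2])/K[0,0]*z,(v-K[1,2])/K[1,1]*z,z],-1)@R.from_rotvec(t["orientation"]).as_matrix().T+t["position"]
print("red",d[145:172,370:396,2].max(),"turq",d[170:215,408:430,2].max())
psi=-.231
best=None
for s in(1,-1):
    y=s*np.array([np.cos(psi),np.sin(psi),0]);zz=np.array([0,0,-1.]);x=np.cross(y,zz)
    rv=R.from_matrix(np.c_[x,y,zz]).as_rotvec()
    js=[ik(np.array(p),rv) for p in([.5636,-.164,.30],[.5636,-.164,.133],[.54,.19,.15],[.54,.19,.30])]
    print(s,rv,[None if j is None else j.round(2) for j in js])
    if all(j is not None for j in js) and best is None: best=rv
np.save("rv.npy",best);rv=best
s=manip.state();manip.move_linear(s["tool_pos"]+[0,0,.07])
manip.set_gripper(.04,45)
manip.move_pose([.5636,-.164,.30],rv)
print(manip.state()["tool_pos"],manip.state()["clock"])
manip.move_linear([.5636,-.164,.195],rate=.15)
for n in("side","top"):
    c=cams.capture(n);np.savez(n+"1.npz",**c)
s=load("side1.npz");t=load("top1.npz")
cv2.imwrite("pics/a.png",np.hstack([crop(s,312,72,100,125,400,500),crop(t,340,130,80,100,400,500)]))
E
```

```text
red 1.5058632444726092 turq 1.5058632444726092
1 [2.46264705 1.95063424 0.        ] [array([-0.33,  0.07,  1.72, -0.  ,  1.36, -0.09]), array([-0.33,  0.19,  1.9 , -0.  ,  1.05, -0.09]), array([ 0.29,  0.14,  1.92, -0.  ,  1.08,  0.53]), array([ 0.29,  0.04,  1.75, -0.  ,  1.35,  0.53])]
-1 [ 1.95063424 -2.46264705 -0.        ] [None, None, None, None]
[ 0.5634689  -0.16494845  0.3000047 ] 3.6417
```

View pics/a.png

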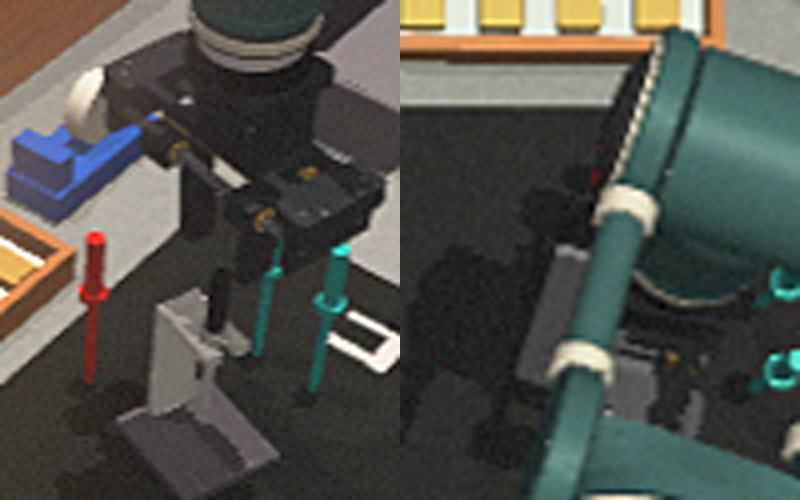

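The side view shows the stylus grip at crop (217,290), below and between the open fingers. The look-alikes stand on the desk well below the gripper body.

```bash
python3 - <<'E'
from h import *
from cell import manip,cams
s=load("side0.npz");z=s["z_map"];v,u=np.mgrid[0:400,0:640];K=s["intrinsics"]
d=np.stack([(u-K[0,2])/K[0,0]*z,(v-K[1,2])/K[1,1]*z,z],-1)@R.from_rotvec(s["orientation"]).as_matrix().T+s["position"]
im=s["image"].astype(int)
for nm,m in(("red",(im[...,2]>120)&(im[...,1]<60)&(v<175)&(u>320)&(u<345)),("tq",(im[...,1]-im[...,2]>70)&(v<175)&(u>370)&(u<405))):
    m&=z>0;print(nm,m.sum(),np.percentile(d[m],98,axis=0).round(3),np.percentile(d[m],2,axis=0).round(3))
    h=np.percentile(d[m][:,2],98)
    if h>.185: raise SystemExit
manip.move_linear([.5636,-.164,.134],rate=.08)
a=manip.state();print(a["tool_pos"],a["contact_force"])
manip.set_gripper(0.0,45)
b=manip.state();print(b["tool_pos"],b["contact_force"],b["gripper_width"],b["grasp_force"],b["moment"])
manip.move_linear([.5636,-.164,.144],rate=.05)
c=manip.state();print(c["contact_force"],c["gripper_width"])
np.save("home.npy",b["tool_pos"])
manip.move_linear([.5636,-.164,.26],rate=.15)
for n in("side","top"):
    c=cams.capture(n);np.savez(n+"2.npz",**c)
s=load("side2.npz");t=load("top2.npz")
cv2.imwrite("pics/b.png",np.hstack([crop(s,322,72,80,100,400,500),crop(t,340,130,80,100,400,500)]))
print(manip.state()["clock"],manip.state()["contact_force"])
E
```

```text
red 40 [ 0.676 -0.157  0.151] [ 0.662 -0.168  0.017]
tq 59 [ 0.644 -0.257  0.151] [ 0.522 -0.41   0.001]
[ 0.56400557 -0.16411269  0.13437006] [0.22869905 0.06652779 0.92435124]
[ 0.56386469 -0.16411505  0.13441542] [0.86074086 0.13338639 1.72643123] 0.012420333827331776 44.99898210167885 [-0.07605742 -0.04003089 -0.02878847]
[-0.04002446  0.55960149 -0.85733328] 0.012858122285895852
7.4 [ 0.09737775  0.85709152 -0.84375086]
```

View pics/b.png

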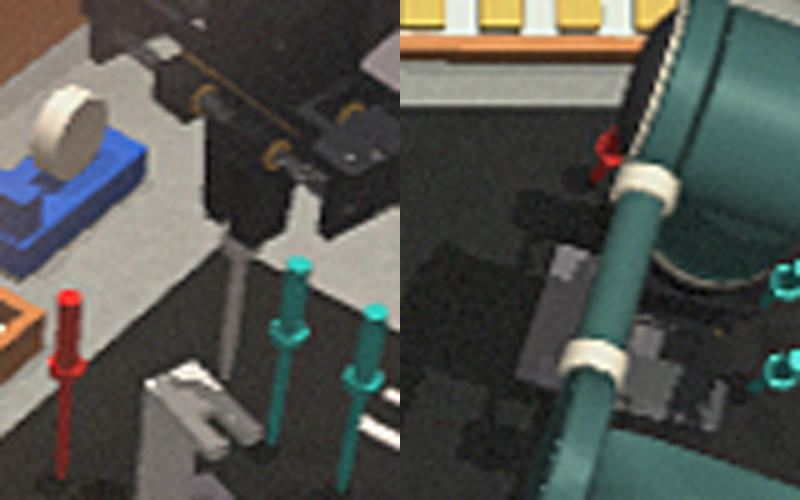

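The stylus is gripped and hangs roughly vertical, with its tip at crop (225,378), clear of the fork. Next is the push.

```bash
python3 - <<'E'
from h import *
from cell import manip,cams
s=load("side2.npz");print("tip pred",proj(s,[.5638,-.1641,.156]),"seen",(322+225.5/5-.5,72+378.5/5-.5))
psi=-.231;ex=np.array([np.cos(psi),np.sin(psi),0]);piv=np.array([.5560,.1658,0])
at=lambda bx,z:piv+ex*bx+[0,0,z]
manip.move_linear(at(-.026,.26),rate=.2)
manip.move_linear(at(-.026,.1604),rate=.12)
f0=manip.state()["contact_force"]
for bx in[-.016,-.010,-.006,-.003,-.001,0,.001,.002,.003,.004]:
    manip.move_linear(at(bx,.1604),rate=.04)
    st=manip.state();f=(st["contact_force"]-f0)@ex
    print(bx,round(f,2),((st["tool_pos"]-piv)@ex).round(4))
    if f<-5: break
np.save("bx.npy",bx)
for n in("side","top"):
    c=cams.capture(n);np.savez(n+"3.npz",**c)
s=load("side3.npz");t=load("top3.npz")
cv2.imwrite("pics/c.png",np.hstack([crop(s,233,190,100,100,400,400),crop(t,235,160,80,80,400,400)]))
print(manip.state()["clock"])
E
```

```text
tip pred [366.32307616 146.65950965] seen (366.6, 147.2)
-0.016 0.47 -0.0155
-0.01 -0.61 -0.0098
-0.006 1.25 -0.0058
-0.003 -0.37 -0.003
-0.001 -0.74 -0.001
0 -0.7 -0.0002
0.001 -3.22 0.0004
0.002 -4.29 0.0011
0.003 -6.84 0.0017
12.7667
```

View pics/c.png

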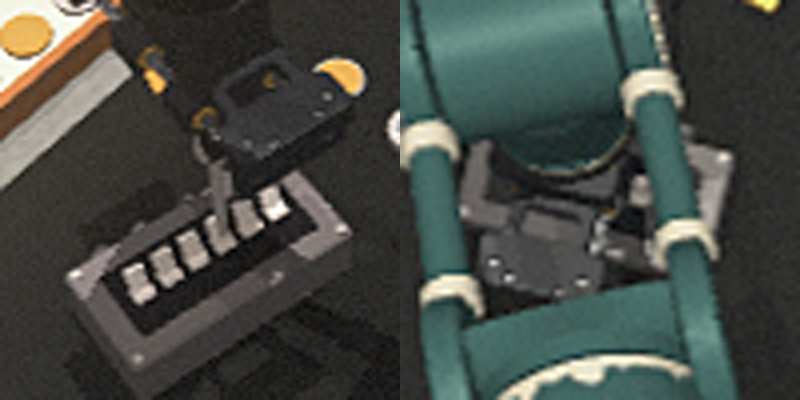

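The lever reached its hard stop where predicted: force rose to 6.8 N, and the side view shows all six in line. Now I'll retreat, return to above the stand, and check both the levers and the stylus pose.

```bash
python3 - <<'E'
from h import *
from cell import manip,cams
psi=-.231;ex=np.array([np.cos(psi),np.sin(psi),0]);piv=np.array([.5560,.1658,0])
at=lambda bx,z:piv+ex*bx+[0,0,z]
manip.move_linear(at(-.026,.1604),rate=.1)
manip.move_linear(at(-.026,.26),rate=.15)
manip.move_linear([.5636,-.164,.26],rate=.2)
manip.dwell(.2)
for n in("side","top"):
    c=cams.capture(n);np.savez(n+"4.npz",**c)
s=load("side4.npz");t=load("top4.npz");o=load("side2.npz")
cv2.imwrite("pics/d.png",np.vstack([np.hstack([crop(s,243,222,80,60,400,300),crop(t,240,170,67,50,400,300)]),np.hstack([crop(s,342,107,53,40,400,300),crop(o,342,107,53,40,400,300)])]))
st=manip.state();print(st["clock"],st["tool_pos"],st["gripper_width"])
E
```

```text
16.1583 [ 0.56362865 -0.16355164  0.26003934] 0.012978737612079695
```

View pics/d.png

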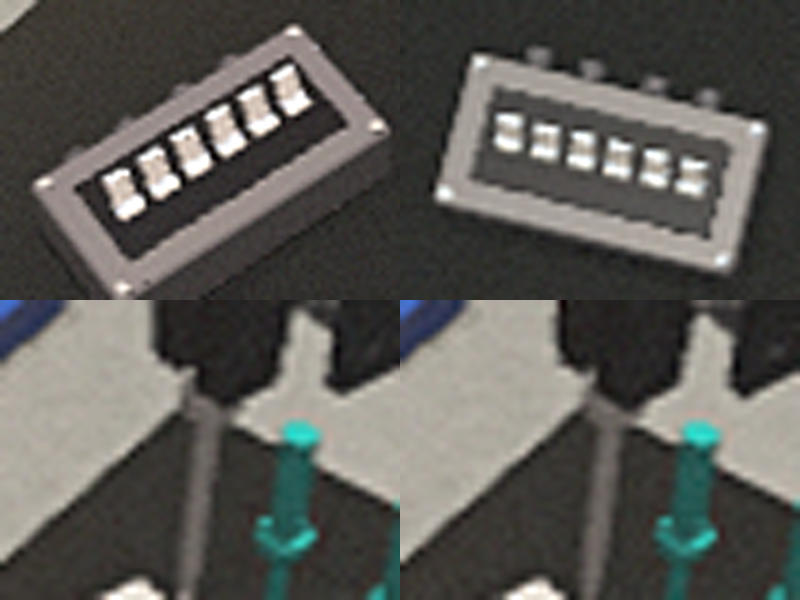

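All six levers now lean the same way, and the stylus sits in the grip as it did before the push (shaft at crop x≈190–207 in both views). Lowering it into the fork.

```bash
python3 - <<'E'
from h import *
from cell import manip,cams
manip.move_linear([.5638,-.1641,.235],rate=.1); manip.dwell(.2)
f0=manip.state()["contact_force"]
for z in[.215,.19,.165,.145,.139,.1365,.1355,.1347,.134]:
    manip.move_linear([.5638,-.1641,z],rate=.08 if z>.14 else .03)
    st=manip.state();f=st["contact_force"]-f0;print(z,f.round(2),st["tool_pos"].round(4))
    if abs(f[2])>2.5 and z<.137: break
    if np.linalg.norm(f)>5: print("STOP");break
print(st["clock"])
for n in("side","top"):
    c=cams.capture(n);np.savez(n+"5.npz",**c)
s=load("side5.npz");t=load("top5.npz")
cv2.imwrite("pics/e.png",np.hstack([crop(s,332,112,60,75,400,500),crop(t,340,130,80,100,400,500)]))
E
```

```text
0.215 [1.62 0.45 0.03] [ 0.563  -0.1638  0.2137]
0.19 [ 0.61 -0.08 -0.04] [ 0.5632 -0.1639  0.189 ]
0.165 [ 0.15  0.5  -0.48] [ 0.5632 -0.1639  0.164 ]
0.145 [ 1.08 -1.52 -0.39] [ 0.5631 -0.1639  0.144 ]
0.139 [ 1.12 -0.36  0.04] [ 0.5637 -0.1641  0.1389]
0.1365 [ 1.25 -0.46 -0.44] [ 0.5637 -0.1641  0.1364]
0.1355 [ 1.46 -0.06  0.52] [ 0.5638 -0.1641  0.1355]
0.1347 [-0.85 -0.78  0.74] [ 0.5638 -0.1641  0.1346]
0.134 [-1.31 -0.38  2.72] [ 0.5639 -0.1642  0.1344]
19.825
```

View pics/e.png

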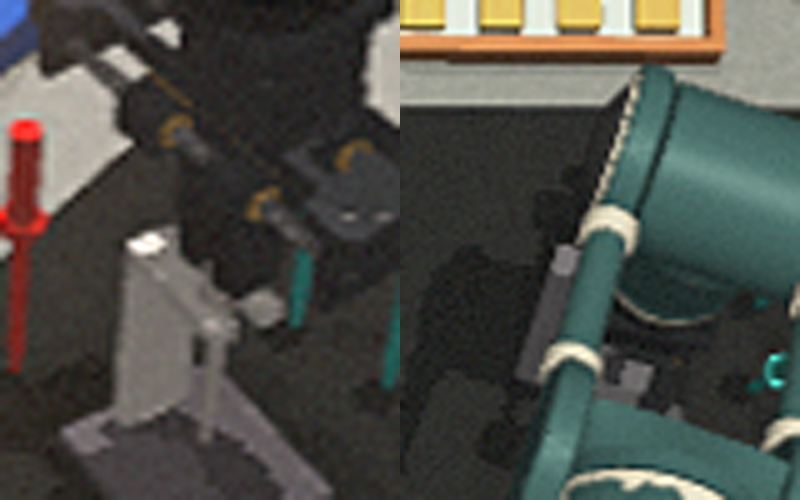

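The stylus is through the slot, with its shaft below the fork at crop (207,400) and the collar touching at the original height. Release, rise and check.

```bash
python3 - <<'E'
from h import *
from cell import manip,cams
manip.set_gripper(.04)
manip.dwell(.3)
manip.move_linear([.5638,-.1641,.25],rate=.1)
s=manip.state()
manip.move_linear([.45,-.30,.32],rate=.2)
manip.set_joints([-1.274,0.264,1.5,0,1.274,-0.037])
manip.dwell(.5)
for n in("side","top"):
    c=cams.capture(n);np.savez(n+"6.npz",**c)
s=load("side6.npz");t=load("top6.npz")
a=np.hstack([crop(s,243,222,80,60,400,300),crop(t,355,165,67,50,400,300)])
b=np.hstack([crop(s,322,132,80,60,400,300),crop(t,160,110,360,180,400,300)])
cv2.imwrite("pics/f.png",np.vstack([a,b]));print(manip.state()["clock"])
E
```

```text
25.425
```

View pics/f.png

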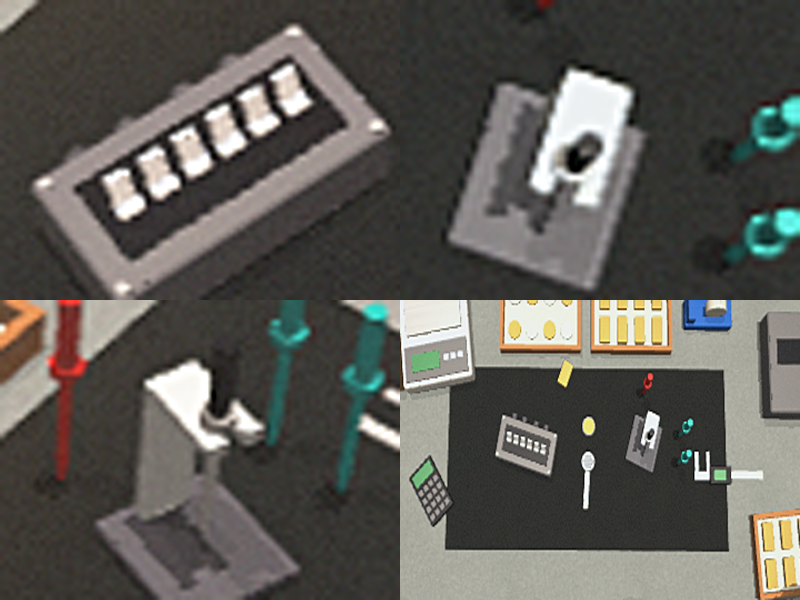

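The stylus hangs in the fork as it did at the start, all six levers agree, and everything else on the desk is in place.

```bash
python3 -c "
from cell import order;print(order.close_job())"
```

```text
the job is handed in; nothing more can be done
None
```

The job is done and handed in: the odd lever was pushed over with the stylus so all six lean the same way, the stylus hangs back in the fork, and nothing else looks moved in the final pictures (about 25 s used).

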